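# Load a fresh roll into the receipt printer

## Task

Load the receipt printer. The fresh paper roll lies too far forward in the open paper bay: without picking it up, roll it backwards (a fingertip on its top moves it) until it drops into its seat at the back of the bay and rests there. Then push the lid over and fully shut, and leave the other things on the counter where they are.

Things in the scene. Friction and masses are not known exactly. Their poses are not given: they have to be found in the camera images.
- printer: grey desktop receipt printer with a black lid, fixed; mm: base 168 deep, 112 wide, its walls 75 high, open above. Origin: on the counter under its middle; x points to its back, y to its left, z up. The bay inside runs from x = -78 (front wall's inner face) to x = 76 (back wall), 92 wide; its flat floor is 34 above the counter from the front wall to x = 22 (see seat)
- seat (a point): the roll's seat at the back of the bay: the point where the middle of the roll's axis is when it rests there, 40 mm behind the printer's middle, 59 mm above the counter. The seat is the gap between two round ribs across the bay, light grey, tops 34 mm high, 22 and 58 mm behind the printer's middle; the roll drops 5 mm between them and stays
- printer_lid (a joint): angle of the printer's lid about its hinge, rad: 1.70 = wide open as at the start, leaning back on its stop; 0 = shut, lying on the walls. 0.2 kg, moves easily (under 3 N at its edge); it falls back on its stop until it is past 1.2, from there on it sinks shut by its own weight in about a second, damped, and stays
- lid_hinge (a point): middle of the lid's hinge line, 84 mm behind the printer's middle and 75 mm above the counter. The lid is a shell 168 mm long, 112 wide, 34 deep; open, it stands upright behind the bay, its outside facing away from the robot, its free edge about 240 mm above the counter; shut, its top is 109 mm above the counter
- lid_edge (a point): on the outside (shut: top) of the lid, mid width, 8 mm from its free edge. Open, it looks away from the robot, 139 mm behind the printer's middle and 229 mm above the counter; a fingertip reaching over and behind it can draw the lid towards the robot. Moves with the lid
- till_roll: white paper till roll, a solid cylinder 60 mm in diameter and 79 long, about 0.07 kg, lying in the front of the bay, axis across it. Origin: centre of its left end face, on the axis; z runs along the axis to its right end; y points up at the start and turns as it rolls. It stops soon when let go. Its top is 94 mm above the counter until it drops in the seat
- roll_center (a point): middle of the roll's axis, inside the roll: 64 mm above the counter on the bay's floor, 59 mm in the seat
- date_stamp: bystander, loose: a wooden date stamp with a dark turned handle, 30x52x66 high mm, to the left of the printer; origin: centre of its underside
- padlock: bystander, loose: a brass padlock lying flat, 64x42x19 high mm, to the right of the printer; origin: centre of its underside
- stapler: bystander, loose: a red and black stapler, 34x155x47 high mm, at the right, in front of the hole punch; origin: centre of its underside
- keys_1: bystander, loose: a bunch of keys lying flat, 104x115x8 mm, front right; origin: centre of its underside
- calculator: bystander, loose: a desk calculator lying flat, 116x67x15 mm, front left; origin: centre of its underside
- pen_1: bystander, loose: a blue ball pen, 12x145x9 mm, near the counter's front edge; origin: centre of its underside
- marker_0: bystander, loose: a white marker with a black cap, 17x134x19 mm, near the counter's front edge; origin: centre of its underside

How it is judged:
By the outcome, as a careful person would: the job done as asked, in the order asked, and still so for the second after the job is handed in, with the robot touching nothing.
It also fails if it takes over 61 s, if anything falls off the work surface, if the arm or the gripper's body presses on something with over 40 N, if the wrist force passes 120 N, or if a joint passes its speed limit or range.

## Robot

A 6-joint arm with a two-finger parallel gripper is mounted at the origin on a cart in front of the work surface, level with it; the furniture and walls round the work are solid. World frame = base frame: x ahead of the robot, y to its left, z up, the work surface at z = 0. Lengths are in mm, angles in rad, forces in N, time in s.
With the tool pointing down it reaches from about 300 to 750 mm from the base axis. Payload 8.5 kg.
Tool frame: the origin (TCP) lies between the finger pads; the fingertips stand bot.finger_overhang ahead of it and the grasp point (between the pads) lies 6 mm ahead of it (bot.finger_overhang is the distance from the TCP to the fingertips, in mm); z points along the fingers, y is the line along which they close (so a half turn about z gives the same grasp; the last joint's range is limited). The gripper opens to 85 mm and grips with 20 to 120 N. Pads are 22 mm wide; open, the fingers measure 114 mm over their backs; the gripper's body (76 mm by 85 mm) begins 54 mm behind the grasp point. The pads swing forward as they close: fully open they stand 13 mm farther back than shut.
Start: joints at [0.89, 0.381, 1.297, -0, 1.464, -0.215], TCP at [247.015, 491.39, 256.322] pointing down, gripper open.
Joint ranges: [-3.11, 3.11], [-0.89, 2.33], [0.22, 2.48], [-1.42, 4.56], [0.17, 2.85], [-2.88, 2.88]. Speed limits (rad/s): [2.39, 2.39, 3.14, 3.14, 3.14, 3.14].

## Interface

Orientations are given as a unit quaternion [w, x, y, z].
In Python, from plant import bot, viewer gives the robot as it stands.
- The arm moves only by the tool arm_command, never from a script. Its argument "rows" is a list that holds one entry, the list of rows, each a list of 5 numbers: the shift along the tool's x, y, z in mm, then the turn about the tool's z in rad, then the opening, from -1 (shut) to 1 (fully open). In form: [[[dx, dy, dz, spin, hand], ...]]. A call has 1 to 12 rows; each row is the pose to reach, as a shift and turn from the pose commanded when the call began, along the tool's axes at that moment; what a row does not reach only later rows make up. A row lasts 1/10 s, in which the tool goes at most 50 mm and 8.59 degrees, less where a joint would pass 70% of its speed; a pose out of reach is approached as far as the arm can. A call with a gripper value outside its range is refused whole. The fingers move at their own pace and stop on an object; "grip_force" is the grip in N (left out, the last holds). Time passes only in rows, so rows that repeat a pose let the fingers close. It gives the time, the measured TCP pose, the force, the opening and the grip force at its end, in the units of the state.
- bot.sense(): the state, without advancing time (a new reading comes with each control period).
- viewer.grab_frame(name): name is "scene" or "top" or "wrist"; returns a dict with "img" (480x640x3 uint8, red, green, blue), "camera_matrix" (3x3 intrinsics, pixels), "extrinsics" (4x4, takes a point from camera to world coordinates); the wrist camera has in their place "tool_from_camera" (4x4, takes a point from camera to tool coordinates, whose origin is the TCP and whose axes are the flange's). Camera axes: x right, y down, z forward; pixel columns grow to the right and rows downward; lengths in mm; the calibration is good to about 2 mm. A picture is of the moment at which its call begins: read the wrist's pose just before it. There is no depth.
- bot.close_job(): hands the job in; it is judged then, once.
The state is a dict: "time": time; "q": joint angles; "joint_vel": joint speeds; "effort": joint torques, N m; "ee_pos": TCP position; "tool_rot": TCP orientation; "force": force on the tool from outside, world axes, zero at the start; "wrist_torque": the same for the moment, N m; "width": opening from 0.0 (shut) to 1.0 (fully open); "grasp_force": force on a finger pad.
Only numpy, scipy, OpenCV 4.12 (cv2) and the standard library are available. Lean on these libraries where they do the work, as an engineer would, in place of code of your own. Each camera call takes 0.05 s, during which the arm holds its last target. There are 200 camera calls.

## Working session

There is one attempt and no reset: what is moved stays moved. The work goes in short steps, Python scripts to look and compute and a tool call to move; the robot and the scene stay as the last step left them, time stands still between calls to the robot, and variables do not carry over. Pictures are saved under pics/ and viewed, at most 10 in all, crops included, and the job is handed in when it is done.

Besides the shell and the picture viewer there is one more tool, called after "Request:" in YAML: its name, and indented under it one key for each argument. arm_command: Moves the arm, as the interface text tells. Its arguments: {"type":"object","properties":{"rows":{"type":"array"},"grip_force":{"type":"number"}},"required":["rows"]}

```bash
mkdir -p pics; ls
python3 - <<'E'
from plant import bot, viewer
import cv2,numpy as np
s=bot.sense(); print(s, bot.finger_overhang)
for n in("scene","top"):
    f=viewer.grab_frame(n); cv2.imwrite(f"pics/{n}0.png",f["img"][:,:,::-1])
    np.savez(f"pics/{n}0.npz",**f); print(n,f["camera_matrix"],f["extrinsics"])
E
```

```text
pics
{'time': 0.0, 'q': array([ 8.89696498e-01,  3.81230014e-01,  1.29828382e+00, -3.50638340e-05,
        1.46359268e+00, -2.15290125e-01]), 'joint_vel': array([-0.00160645, -0.00089944, -0.00046353, -0.00178154,  0.00048992,
       -0.00044074]), 'effort': array([-5.80957949e-04, -4.48455977e+01, -2.31286615e+01, -1.69527730e-04,
        4.69765160e-03, -3.86831388e-06]), 'ee_pos': array([246.86625918, 491.1912702 , 255.68570695]), 'tool_rot': array([-3.12300704e-04,  2.30803010e-01,  9.73000204e-01, -6.89724445e-04]), 'force': array([ 0.30938431,  0.08967751, -0.59656659]), 'wrist_torque': array([-0.00614108,  0.03883611,  0.01050753]), 'grasp_force': 0.0, 'width': 0.9990209911489064} 25.0
scene [[533.64291064   0.         312.46808277]
 [  0.         533.64291064 237.48061924]
 [  0.           0.           1.        ]] [[ 8.01716173e-01 -3.64093841e-01  4.74011449e-01  4.64663159e+01]
 [-5.97696000e-01 -4.84026575e-01  6.39122653e-01 -5.85864466e+02]
 [-3.26648293e-03 -7.95709714e-01 -6.05669366e-01  6.76351681e+02]
 [ 0.00000000e+00  0.00000000e+00  0.00000000e+00  1.00000000e+00]]
top [[492.58621527   0.         319.35352659]
 [  0.         492.58621527 246.50638725]
 [  0.           0.           1.        ]] [[ 3.95053067e-03 -9.91055050e-01  1.33395204e-01  3.77063446e+02]
 [-9.99680979e-01 -7.24181491e-03 -2.41970233e-02  2.98839620e+01]
 [ 2.49466056e-02 -1.33257057e-01 -9.90767492e-01  1.09039899e+03]
 [ 0.00000000e+00  0.00000000e+00  0.00000000e+00  1.00000000e+00]]
```

View pics/scene0.png

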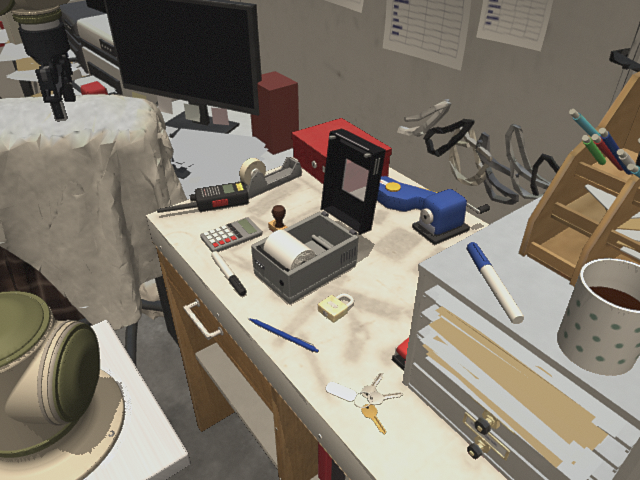

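View pics/top0.png

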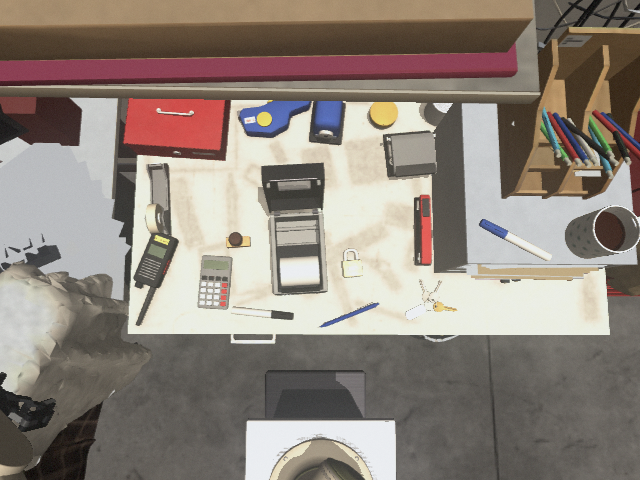

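The scene view shows the printer at about (305,255), with its lid standing at (352,180). In the top view the printer is at about (299,250), the roll at (298,272) and the lid's free edge near row 165. I'll zoom in on both for corners.

Run:
```python
import cv2,numpy as np
a=cv2.imread("pics/top0.png")[150:310,240:360]; b=cv2.imread("pics/scene0.png")[120:310,240:390]
a=cv2.resize(a,None,fx=3.5,fy=3.5,interpolation=cv2.INTER_CUBIC); b=cv2.resize(b,None,fx=2.5,fy=2.5,interpolation=cv2.INTER_CUBIC)
c=np.zeros((600,800,3),np.uint8); c[:a.shape[0],:a.shape[1]]=a; c[:b.shape[0],425:425+b.shape[1]]=b
cv2.imwrite("pics/z0.png",c)
```

```text
(no output)
```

View pics/z0.png

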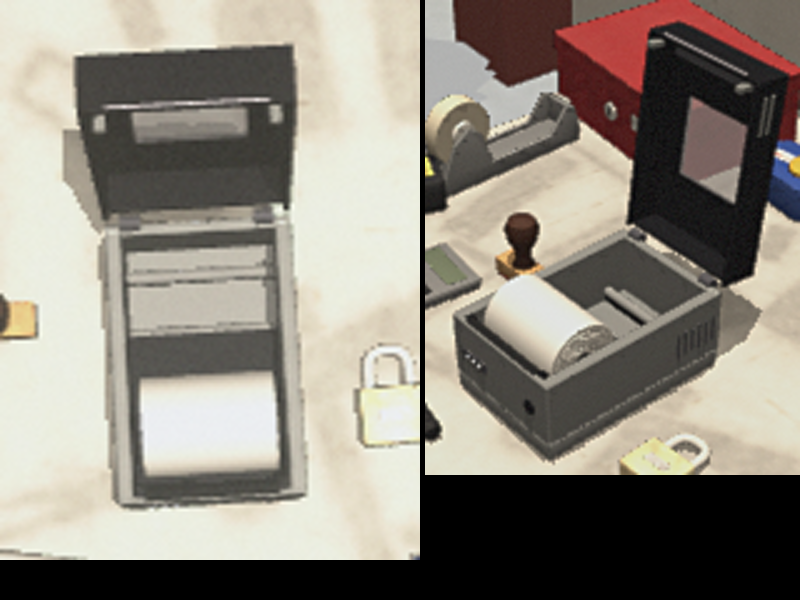

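The zoom shows the open bay with the roll in front, the seat ribs behind it, and clear rim corners. In the zoom's top panel these are about (113,500), (305,493), (293,218) and (105,228).

```bash
cat > h.py <<'E'
import numpy as np
def ray(f,p):
    E=f["extrinsics"]; d=E[:3,:3]@np.linalg.inv(f["camera_matrix"])@[p[0],p[1],1]; return E[:3,3],d/np.linalg.norm(d)
def plane(f,p,z):
    o,d=ray(f,p); return o+d*(z-o[2])/d[2]
def tri(f,p,g,q):
    o,d=ray(f,p); O,D=ray(g,q); A=np.c_[d,-D]; t=np.linalg.lstsq(A,O-o,rcond=None)[0]
    a,b=o+t[0]*d,O+t[1]*D; return (a+b)/2,np.linalg.norm(a-b)
E
python3 - <<'E'
from h import *
np.set_printoptions(precision=1,suppress=True)
T=np.load("pics/top0.npz");S=np.load("pics/scene0.npz")
t=lambda x,y:(x/3.5+240,y/3.5+150)
s=lambda x,y:((x-425)/2.5+240,y/2.5+120)
C={"FL":((113,500),(455,318)),"FR":((305,493),(547,408)),"BR":((293,218),(720,290)),"BL":((105,226),(630,230)),
"lidL":((76,58),(650,28)),"lidR":((295,46),(785,75))}
for k,(a,b) in C.items(): print(k,*tri(T,t(*a),S,s(*b)),"z75",plane(T,t(*a),75),plane(S,s(*b),75))
P=[plane(T,t(*C[k][0]),75) for k in("FL","FR","BR","BL")]; c=np.mean(P,0)
print("centre",c,"sides",[np.linalg.norm(P[i]-P[i-1]) for i in range(4)])
ax=(P[2]+P[3]-P[0]-P[1]);print("yaw",np.arctan2(ax[1],ax[0]), "width yaw",[np.arctan2(-(v)[0],v[1]) +0 for v in(P[0]-P[1],P[3]-P[2])])
for p in [(140,378),(274,372),(278,470),(146,478)]: print("roll",plane(T,t(*p),64))
for p in [(300,100),(300,85),(300,60),(300,10)]: print("shelf",[plane(T,p,z) for z in (0,300,500)])
E
```

```text
FL [417.5 101.9  65.7] 0.1183885637655745 z75 [417.2 101.2  75. ] [411.8  91.4  75. ]
FR [422.  -11.7  56.2] 1.531986367478488 z75 [421.9 -11.3  75. ] [410.  -28.7  75. ]
BR [584.8  -3.2  79.2] 1.7108647362408995 z75 [586.4  -3.8  75. ] [587.7   1.3  75. ]
BL [582.6 107.9  72.5] 3.758780921408842 z75 [580.5 108.7  75. ] [582.1 104.3  75. ]
lidL [625.2 118.8 234.4] 23.848668113742203 z75 [683.9 128.   75. ] [816.6 376.6  75. ]
lidR [640.3   2.2 237.7] 4.7167095544083635 z75 [693.   -4.7  75. ] [857.  221.2  75. ]
centre [501.5  48.7  75. ] sides [np.float64(163.4405642641404), np.float64(112.6072889712708), np.float64(164.6815361559046), np.float64(112.65137945558772)]
yaw 0.045751404354954575 width yaw [np.float64(0.0413483225977129), np.float64(0.05236614659962771)]
roll [490.4  87.1  64. ]
roll [494.5   7.   64. ]
roll [435.9   4.3  64. ]
roll [430.7  82.7  64. ]
shelf [array([867.2,  49.6,   0. ]), array([732.4,  44.2, 300. ]), array([642.5,  40.6, 500. ])]
shelf [array([904.,  50.,   0.]), array([759.1,  44.4, 300. ]), array([662.4,  40.8, 500. ])]
shelf [array([966.1,  50.5,   0. ]), array([804. ,  44.8, 300. ]), array([696. ,  41.1, 500. ])]
shelf [array([1092.9,   51.7,    0. ]), array([896. ,  45.7, 300. ]), array([764.7,  41.7, 500. ])]
```

Request:
arm_command:
  rows:
    - [[-60,-50,0,-0.1,-1],[-100,-80,0,-0.2,-1],[-140,-115,0,-0.3,-1],[-180,-150,0,-0.4,-1],[-215,-180,0,-0.51,-1],[-250,-210,0,-0.51,-1],[-285,-240,0,-0.51,-1],[-320,-265,0,-0.51,-1],[-345,-290,0,-0.51,-1],[-365,-305,0,-0.51,-1],[-372,-311,0,-0.51,-1],[-372,-311,0,-0.51,-1]]

```text
time: 1.3
ee_pos: [439.8, 45.9, 256.0]
tool_rot: [-0.0, -0.021, 1.0, 0.0]
force: [0.2, 1.0, -0.3]
width: 0.001
grasp_force: 0.0
```

Run:
```python
from plant import bot, viewer
import cv2,numpy as np
from h import *
np.set_printoptions(precision=3,suppress=True)
S=np.load("pics/scene0.npz")
Ei=np.linalg.inv(S["extrinsics"])
for p in [(732,44,300,1),(690,44,400,1),(645,40,500,1),(600,40,600,1)]:
    c=(Ei@np.array(p))[:3]; v=S["camera_matrix"]@c; print("shelf proj",p,v[:2]/v[2])
s=bot.sense(); print(s["time"],s["ee_pos"],s["tool_rot"],s["q"],s["force"])
f=viewer.grab_frame("wrist"); print(f["tool_from_camera"])
np.savez("pics/w1.npz",pos=s["ee_pos"],rot=s["tool_rot"],**f); cv2.imwrite("pics/w1.png",f["img"][:,:,::-1])
```

```text
shelf proj (732, 44, 300, 1) [409.855  95.056]
shelf proj (690, 44, 400, 1) [398.076  42.753]
shelf proj (645, 40, 500, 1) [384.262 -19.397]
shelf proj (600, 40, 600, 1) [365.145 -96.668]
1.3 [439.762  45.949 256.006] [-0.    -0.021  1.     0.   ] [-0.165  0.191  1.574  0.     1.377 -1.778] [ 0.218  1.047 -0.275]
[[  -0.      -0.961   -0.278   71.099]
 [   1.      -0.       0.       0.571]
 [  -0.      -0.278    0.961 -117.3  ]
 [   0.       0.       0.       1.   ]]
```

View pics/w1.png

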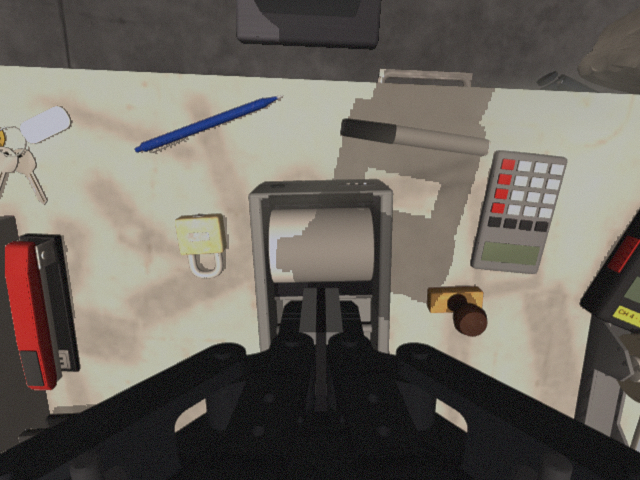

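The wrist view shows the printer rim's front corners at about (250,190) and (392,188). The roll spans columns 270-374 and rows 208-283, and the finger is at (322,300).

Run:
```python
from h import *
from scipy.spatial.transform import Rotation as R
np.set_printoptions(precision=1,suppress=True)
f=dict(np.load("pics/w1.npz")); q=f["rot"]; M=np.eye(4); M[:3,:3]=R.from_quat([q[1],q[2],q[3],q[0]]).as_matrix(); M[:3,3]=f["pos"]
f["extrinsics"]=M@f["tool_from_camera"]; T=np.load("pics/top0.npz")
t=lambda x,y:(x/3.5+240,y/3.5+150)
for a,b in [((250,190),(305,493)),((392,188),(113,500))]: print("rim",plane(f,a,75),tri(f,a,T,t(*b)))
# roll silhouettes -> tangent planes: find axis (x,z) from wrist front/back & top front/back edges (y~45)
L=[]
for g,p in [(f,(322,208)),(f,(322,283)),(T,t(209,474)),(T,t(207,375))]:
    o,d=ray(g,p); L.append((o[0],o[2],*(d[[0,2]]/np.linalg.norm(d[[0,2]])),ray(g,p)))
from scipy.optimize import least_squares
def res(c): return [abs((c[0]-l[0])*l[3]-(c[1]-l[1])*l[2])-30 for l in L]
r=least_squares(res,[463,64]); print("roll axis x,z",r.x,r.fun)
print("roll ends",plane(f,(271,245),80),plane(f,(373,245),80))
```

```text
rim [418.2  -8.3  75. ] (array([422.8, -12.6,  48.9]), np.float64(0.6268459299983492))
rim [412.1 100.   75. ] (array([417.1, 104.1,  48.3]), np.float64(3.035872687182918))
roll axis x,z [462.4  68. ] [ 0.4  0.3 -0.7 -0.6]
roll ends [460.    8.7  80. ] [456.6  88.4  80. ]
```

Request:
arm_command:
  rows:
    - [[-14,0,40,0,-1],[-14,0,80,0,-1],[-14,0,110,0,-1],[-14,0,126,0,-1],[-14,0,131,0,-1],[-14,0,133,0,-1],[-14,0,134,0,-1],[-14,0,135,0,-1]]

```text
time: 2.15
ee_pos: [454.0, 47.3, 122.1]
tool_rot: [0.001, -0.022, 1.0, -0.0]
force: [-0.1, 0.3, -1.0]
width: -0.007
grasp_force: 0.0
```

Request:
arm_command:
  rows:
    - [[0,0,1,0,-1],[0,0,2,0,-1]]

```text
time: 2.35
ee_pos: [453.8, 47.0, 119.6]
tool_rot: [0.0, -0.022, 1.0, -0.0]
force: [-0.1, 0.2, 0.8]
width: 0.001
grasp_force: 0.0
```

Request:
arm_command:
  rows:
    - [[0,0,1,0,-1],[0,0,1.5,0,-1],[0,0,1.5,0,-1]]

```text
time: 2.65
ee_pos: [454.5, 47.0, 118.7]
tool_rot: [0.001, -0.022, 1.0, -0.0]
force: [-1.2, 0.8, 7.4]
width: -0.001
grasp_force: 4.1
```

Request:
arm_command:
  rows:
    - [[-4,0,0,0,-1],[-9,0,0,0,-1],[-14,0,0,0,-1],[-19,0,0,0,-1],[-24,0,0,0,-1],[-29,0,0,0,-1],[-34,0,0,0,-1]]

```text
time: 3.35
ee_pos: [488.5, 49.0, 118.9]
tool_rot: [0.001, -0.022, 1.0, 0.0]
force: [-0.5, 3.4, 8.7]
width: -0.003
grasp_force: 4.4
```

Request:
arm_command:
  rows:
    - [[0,0,-8,0,-1],[18,0,-8,0,-1],[18,0,-2,0,-1],[18,0,0,0,-1],[14,0,0,0,-1],[8,0,0,0,-1],[2,0,0,0,-1],[-4,0,0,0,-1],[-10,0,0,0,-1],[-15,0,0,0,-1],[-20,0,0,0,-1]]

```text
time: 4.45
ee_pos: [509.2, 50.0, 118.8]
tool_rot: [0.002, -0.022, 1.0, 0.001]
force: [0.2, 5.0, 10.5]
width: 0.002
grasp_force: 5.2
```

Run:
```python
from plant import bot, viewer
import cv2,numpy as np
c=np.zeros((600,800,3),np.uint8)
a=viewer.grab_frame("top")["img"]; b=viewer.grab_frame("scene")["img"]
c[:480,:400]=cv2.resize(b[0:384,120:440],None,fx=1.25,fy=1.25); 
z=cv2.resize(a[150:310,220:350],None,fx=3,fy=3); c[:480,405:795]=z
cv2.imwrite("pics/s2.png",c[:,:,::-1])
```

```text
(no output)
```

View pics/s2.png

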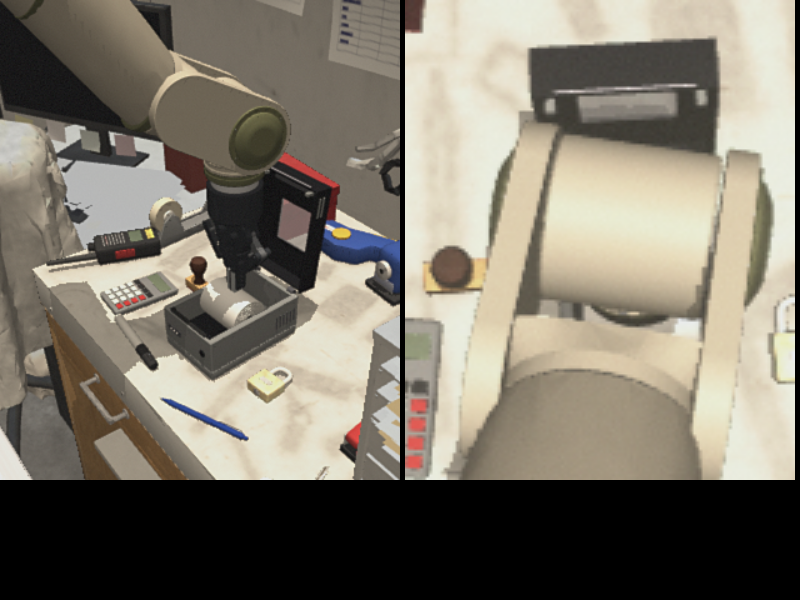

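The scene panel shows the roll moved to mid-bay with the finger on it, and the lid still open. The wrist barrel's cap is centred at about (258,135) in that panel.

Run:
```python
from h import *
S=np.load("pics/scene0.npz")
o,d=ray(S,(258/1.25+120,135/1.25))
for X in (500,509): print(o+d*(X-o[0])/d[0])
for p in((258,105),(258,170),(235,180)):
  o,d=ray(S,(p[0]/1.25+120,p[1]/1.25)); print(p,o+d*(509-o[0])/d[0])
```

```text
[500.          -9.72917573 355.4657843 ]
[509.           1.70375152 349.09806968]
(258, 105) [509.          2.44989   385.6371717]
(258, 170) [509.           0.77851542 303.78838931]
(235, 180) [509.          48.9721599  270.27602061]
```

Request:
arm_command:
  rows:
    - [[0,0,-8,0,-1],[18,0,-8,0,-1],[18,0,-2,0,-1],[18,0,0,0,-1],[14,0,0,0,-1],[8,0,0,0,-1],[2,0,0,0,-1],[-4,0,0,0,-1],[-10,0,0,0,-1],[-15,0,0,0,-1],[-20,0,0,0,-1]]

```text
time: 5.65
ee_pos: [529.4, 50.8, 118.8]
tool_rot: [0.002, -0.022, 1.0, 0.0]
force: [-0.2, 4.6, 9.7]
width: -0.003
grasp_force: 5.0
```

Request:
arm_command:
  rows:
    - [[0,0,-8,0,-1],[18,0,-8,0,-1],[18,0,-2,0,-1],[18,0,0,0,-1],[14,0,0,0,-1],[9,0,0,0,-1],[4,0,0,0,-1],[0,0,0,0,-1],[-4,0,0,0,-1],[-8,0,0,0,-1],[-12,0,0,0,-1]]

```text
time: 6.75
ee_pos: [539.9, 50.7, 117.3]
tool_rot: [-0.0, -0.022, 1.0, -0.0]
force: [-0.3, 0.5, 0.4]
width: 0.0
grasp_force: 0.0
```

Request:
arm_command:
  rows:
    - [[5,0,-30,0,-1],[5,0,-70,0,-1],[5,15,-83,0,-1],[5,50,-83,0,0],[5,90,-83,0,1],[5,120,-83,0,1],[5,140,-83,0,1],[5,140,-83,0,1],[5,140,-83,0,1]]

```text
time: 7.65
ee_pos: [528.4, 190.2, 200.4]
tool_rot: [-0.0, -0.022, 1.0, -0.0]
force: [-0.3, -1.1, 1.0]
width: 0.991
grasp_force: 0.0
```

Run:
```python
from plant import bot, viewer
import cv2,numpy as np
s=bot.sense();print(s["ee_pos"],s["width"],s["q"])
c=np.zeros((600,800,3),np.uint8)
a=viewer.grab_frame("top")["img"]; b=viewer.grab_frame("scene")["img"]
c[:600,:400]=cv2.resize(b[60:300,230:390],None,fx=2.5,fy=2.5); 
z=cv2.resize(a[90:310,210:350],None,fx=2.7,fy=2.7); c[:z.shape[0],405:405+z.shape[1]]=z
cv2.imwrite("pics/s3.png",c[:,:,::-1])
```

```text
[528.43390994 190.2074513  200.40138443] 0.9911188930954107 [ 1.34943032e-01  4.46846238e-01  1.35804533e+00 -5.03870146e-04
  1.33762120e+00 -1.48048476e+00]
```

View pics/s3.png

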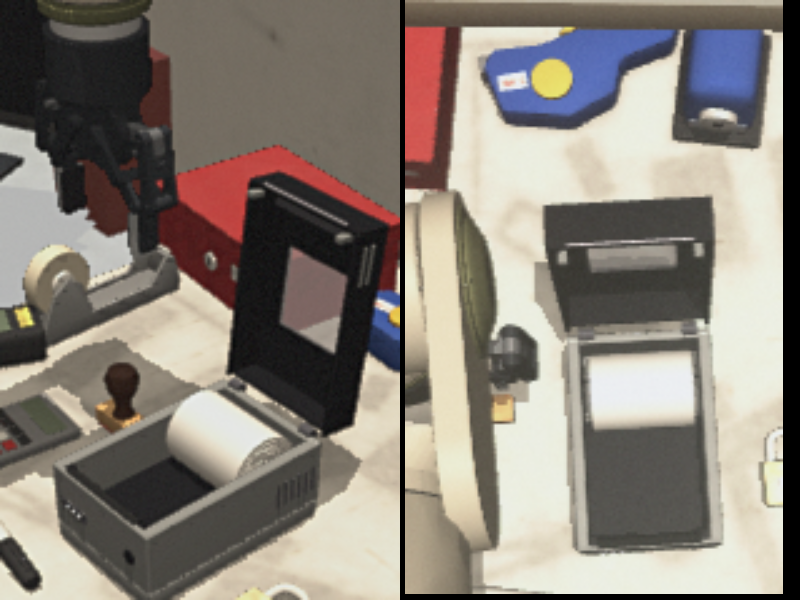

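The roll is in its seat at the back of the bay: its top face is at about (640,390) in the top panel. The lid is still open and the bystanders haven't moved. I'll check the roll's axis and the clearance to the red toolbox.

Run:
```python
from h import *
np.set_printoptions(precision=1,suppress=True)
T=np.load("pics/top0.npz");S=np.load("pics/scene0.npz")
t=lambda x,y:((x-405)/2.7+210,y/2.7+90); s=lambda x,y:(x/2.5+230,y/2.5+60)
from scipy.optimize import brentq
def tx(p):  # axis x for z=59 from tangents
    o,d=ray(T,p); n=np.array([d[2],-d[0]])/np.hypot(d[0],d[2]); c=o[0]+d[0]/d[2]*(59-o[2]); return c,30/abs(n[0])
for p in[(640,354),(642,428)]: c,w=tx(t(*p)); print("edge",c,c-w,c+w)
print("front rim",plane(T,t(645,549),75)," lid free edge out",plane(T,t(545,206),237),plane(T,t(712,197),237))
for z in(80,120,160,200): print("toolbox R front",plane(T,(228,152),z),"scene top right corner",plane(S,s(280,147),z),plane(S,s(180,178),z))
```

```text
edge 570.0501224304128 539.5294792063601 600.5707656544655
edge 511.3129418230957 481.0598749663803 541.566008679811
front rim [416.5  46.7  75. ]  lid free edge out [635.5 112.1 237. ] [642.9   1.8 237. ]
toolbox R front [713.4 199.3  80. ] scene top right corner [879.8 406.5  80. ] [754.4 410.8  80. ]
toolbox R front [700.1 192.6 120. ] scene top right corner [823.9 339.9 120. ] [706.9 343.9 120. ]
toolbox R front [686.7 185.9 160. ] scene top right corner [768.  273.4 160. ] [659.4 277.1 160. ]
toolbox R front [673.4 179.2 200. ] scene top right corner [712.1 206.8 200. ] [612.  210.2 200. ]
```

Request:
arm_command:
  rows:
    - [[-20,0,0,0,1],[-50,0,4,0,1],[-80,0,8,0,1],[-110,0,10,0,1],[-130,0,10,0,1],[-141,0,10,0,1],[-143,0,10,0,1],[-143,-10,10,0,1],[-143,-20,10,0,1],[-143,-30,10,0,1],[-143,-38,10,0,1],[-143,-38,10,0,1]]

```text
time: 8.95
ee_pos: [673.0, 157.4, 191.1]
tool_rot: [0.0, -0.021, 1.0, -0.0]
force: [-0.7, 0.1, -0.5]
width: 1.004
grasp_force: 0.0
```

Run:
```python
from plant import bot, viewer
import cv2,numpy as np
s=bot.sense();print(s["ee_pos"],s["force"])
c=np.zeros((600,800,3),np.uint8)
a=viewer.grab_frame("top")["img"]; b=viewer.grab_frame("scene")["img"]
c[:600,:400]=cv2.resize(b[0:240,230:390],None,fx=2.5,fy=2.5); 
z=cv2.resize(a[60:280,210:350],None,fx=2.7,fy=2.7); c[:z.shape[0],405:405+z.shape[1]]=z
cv2.imwrite("pics/s4.png",c[:,:,::-1])
```

```text
[672.97291865 157.35352505 191.12287647] [-0.68154649  0.10657803 -0.54616613]
```

View pics/s4.png

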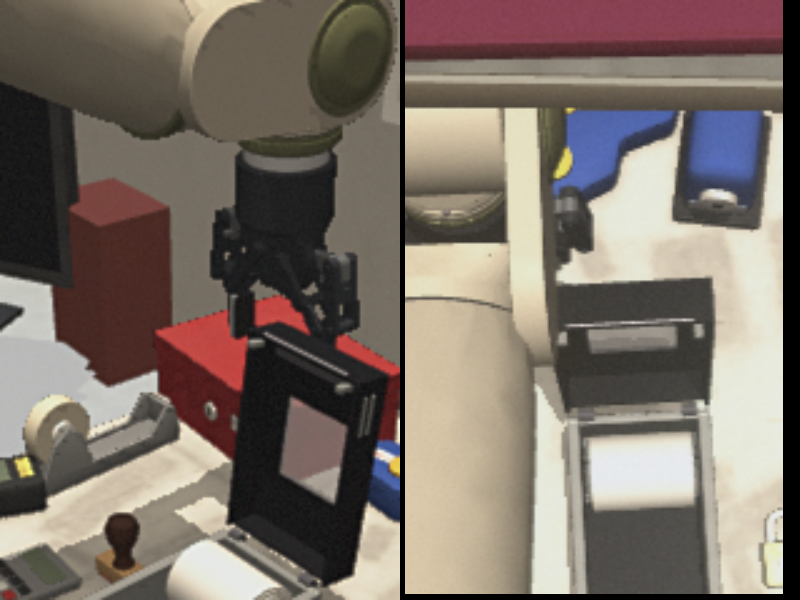

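The right finger is behind the lid's left part at about (575,225) in the top panel. It's clear of the lid and the shelf, so I'll draw the lid forward.

Request:
arm_command:
  rows:
    - [[8,0,0,0,1],[18,0,0,0,1],[28,0,0,0,1],[38,0,0,0,1],[48,0,0,0,1],[58,0,0,0,1],[68,0,0,0,1]]

```text
time: 9.75
ee_pos: [604.3, 156.3, 191.2]
tool_rot: [0.001, -0.023, 1.0, -0.0]
force: [1.5, 0.5, 0.9]
width: 1.002
grasp_force: 0.6
```

Request:
arm_command:
  rows:
    - [[10,0,0,0,1],[20,0,0,0,1],[30,0,0,0,1],[38,0,0,0,1],[44,0,0,0,1],[48,0,0,0,1],[48,0,0,0,1],[48,0,0,0,1]]

```text
time: 10.55
ee_pos: [557.3, 153.7, 190.8]
tool_rot: [0.0, -0.022, 1.0, 0.0]
force: [1.2, 0.7, 0.5]
width: 1.002
grasp_force: 0.0
```

Now I'll move aside to the left, let the lid sink, and look.

Request:
arm_command:
  rows:
    - [[0,15,-5,0,1],[0,40,-20,0,1],[0,80,-40,0,1],[0,120,-50,0,1],[0,140,-50,0,1],[0,140,-50,0,1],[0,140,-50,0,1],[0,140,-50,0,1],[0,140,-50,0,1],[0,140,-50,0,1],[0,140,-50,0,1],[0,140,-50,0,1]]

```text
time: 11.75
ee_pos: [551.0, 293.3, 240.8]
tool_rot: [-0.0, -0.022, 1.0, -0.0]
force: [0.6, -0.1, 0.3]
width: 1.001
grasp_force: 0.0
```

Run:
```python
from plant import bot, viewer
import cv2,numpy as np
s=bot.sense();print(s["time"],s["ee_pos"],s["force"])
c=np.zeros((600,800,3),np.uint8)
a=viewer.grab_frame("top")["img"]; b=viewer.grab_frame("scene")["img"]
z=cv2.resize(b[110:410,160:430],None,fx=1.5,fy=1.5); c[:450,:405]=z
z=cv2.resize(a[90:350,190:450],None,fx=1.5,fy=1.5); c[:390,408:798]=z
cv2.imwrite("pics/s5.png",c[:,:,::-1])
```

```text
11.75 [550.95783411 293.3345206  240.84282577] [ 0.60282405 -0.13546939  0.2571438 ]
```

View pics/s5.png

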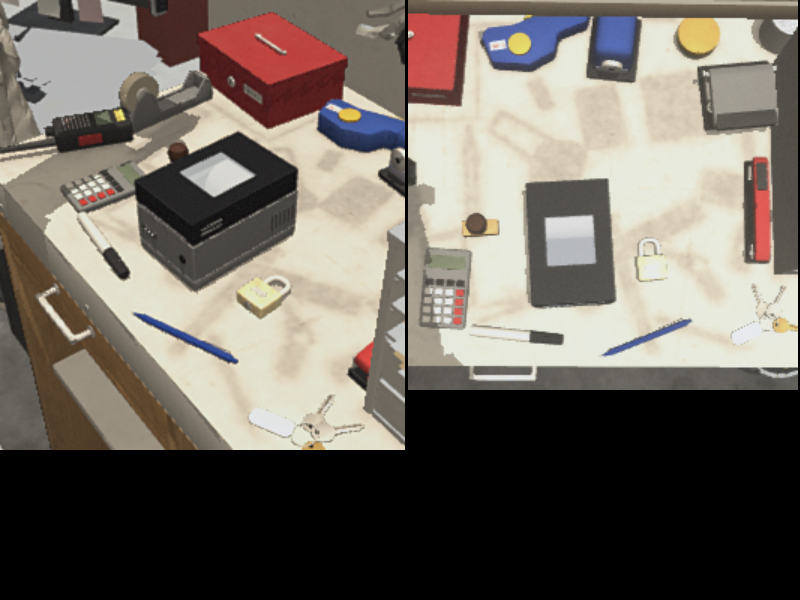

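The lid lies flat on the walls, with its top at about (215,180) in the scene panel, and the bystanders are in place. I'll wait a moment, confirm nothing is still moving, and hand in.

Request:
arm_command:
  rows:
    - [[0,0,0,0,1],[0,0,0,0,1],[0,0,0,0,1],[0,0,0,0,1],[0,0,0,0,1],[0,0,0,0,1],[0,0,0,0,1],[0,0,0,0,1]]

```text
time: 12.65
ee_pos: [550.9, 293.6, 240.8]
tool_rot: [-0.0, -0.022, 1.0, -0.0]
force: [0.2, 0.8, -0.6]
width: 1.002
grasp_force: 0.0
```

Run:
```python
from plant import bot, viewer
import cv2,numpy as np
from h import *
o=cv2.imread("pics/s5.png")[:,:,::-1]
f=viewer.grab_frame("scene"); z=cv2.resize(f["img"][110:410,160:430],None,fx=1.5,fy=1.5)
d=np.abs(z.astype(int)-o[:450,:405]).max(2)[120:290,125:305]; print("changed",(d>40).sum())
for p in((136,186),(196,232),(297,172)): print(plane(f,(p[0]/1.5+160,p[1]/1.5+110),109).round())
if (d>40).sum()<30: print(bot.close_job())
```

```text
changed 5
[409.  87. 109.]
[418. -25. 109.]
[579.  -6. 109.]
the job is handed in; nothing more can be done
None
```

The job is handed in: the roll was rolled back into its seat, the lid is shut and settled, and the other things look undisturbed in the last pictures (about 13 s used).

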